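Stow the sanding block in the hidden touch-latch drawer

TASK

One of the three handleless fronts of the low grey cabinet hides a drawer on a push-to-open latch. Find it by pressing the fronts, pull the drawer open, lay the sanding block flat in it the right way up, and push the drawer in until it latches shut again, leaving everything else where it is.

Things in the scene. Friction and masses are not known exactly. Their poses are not given: they have to be found in the camera images.
- cabinet: low grey steel cabinet, fixed, 210 mm deep (x), 399 wide (y), 102 high; origin at the centre of its underside, x from its front to its back, y left, z up. In its face towards the robot (-x) sit three identical plain grey fronts, 116 mm wide, 14 thick, 6 to 84 mm above the counter, 11 mm proud of the cabinet's body. Two are blind and rigid; one, unseen which and different each run, is a drawer.
- front_left (a point): centre of the outer face of the left (+y) front when flush: 45 mm above the counter, 116 mm before the cabinet's origin, axes as the cabinet's. Pressed straight in (+x), a drawer front gives against about 6 N, a blind front not at all; after 4 mm the drawer's latch lets go (hard stop at 7 mm) and, as the finger draws back, a spring pushes the drawer out about 50 mm.
- front_middle (a point): the same for the middle front, 125 mm from the left one. The drawer once out: its 14 mm front panel still reaches up to 84 mm; behind it an open-topped steel box, inside 106 mm wide, floor 18 mm and side walls 58 mm above the counter. It slides on with about 2 N, stays where it is left, and has 130 mm of travel.
- front_right (a point): the same for the right (-y) front, 125 mm from the middle one. To shut the drawer, push its front straight in (5 to 8 N over the last 50 mm) to the hard stop, 7 mm past flush, then draw back: the latch holds it flush with the other fronts. Pressing it in once more would release it again.
- drawer (a joint): how far the hidden drawer is out, in m: 0 to 0.002 latched flush, -0.007 pressed in to its stop, about 0.05 after it has sprung out, 0.13 fully open
- block: hand sanding block: black rubber sole 66 x 42 x 10 mm with a grey plastic grip 62 x 34 x 26 mm on it, 36 mm high in all, about 120 g; lies on its sole. Origin: centre of its underside; x along its length, z up. It lies on the counter at the left or right of the cabinet's front
- tape: bystander: roll of paper tape lying flat, 90 mm across, 24 mm high, on the counter on the other side from the block; origin at the centre of its underside
- spray: bystander: plain metal spray can 64 mm across, 190 mm high, standing left of the cabinet; origin under its centre
- thinner: bystander: white bottle 72 mm across, 170 mm high, standing right of the cabinet; origin under its centre
- carton: bystander: small cardboard box 70 x 100 x 45 mm on top of the cabinet; origin at the centre of its underside
- tin: bystander: tin 74 mm across, 60 mm high, on top of the cabinet; origin under its centre
- knife: bystander: spatula lying at the near right of the counter
- pad: bystander: round black rubber pad 80 mm across, 18 mm high, lying at the near left; origin under its centre
Not all that is in view belongs to the job. There is more than one size of the block; the one meant has the size given above.

How it is judged:
On the way, in this order (a step that is already met when the one before it is completed fails the run):
1. the hidden drawer has sprung open (value of joint drawer above 0.03 m), for 0.1 s.
2. the block lies on the floor of the open drawer, let go (value of joint drawer above 0.03 m and height (world z) of block between 0.012 and 0.024 m and angle between block's own z axis and vertical below 0.2 rad and x of block in the frame of cabinet between -0.235 and 0.07 m and y of block in the frame of cabinet between -0.19 and 0.19 m and contact force between the fingers and block below 0.1 N), for 0.2 s.
At the end, for the whole second after the job is handed in: the drawer is latched shut (within 4 mm of flush) and stays so, with the block lying flat, right way up (within 0.2 rad), at rest on the drawer's floor inside the cabinet; the bystanders are where they were (within 40 mm) (value of joint drawer between -0.004 and 0.004 m and height (world z) of block between 0.012 and 0.024 m and angle between block's own z axis and vertical below 0.2 rad and linear speed of block below 0.02 m/s and x of block in the frame of cabinet between -0.105 and 0.07 m and y of block in the frame of cabinet between -0.19 and 0.19 m); the robot touches nothing.
It fails at once if a bystander is moved by more than 40 mm (distance of any of tape, spray, thinner, carton, tin, knife, pad from where it was at the start of the episode above 0.04 m).
It also fails if it takes over 72 s, if anything falls off the work surface, if the arm or the gripper's body presses on something with over 40 N, if the wrist force passes 120 N, or if a joint passes its speed limit or range.

ROBOT

A 7-joint arm with a two-finger parallel gripper is mounted at the origin on the work surface. World frame = base frame: x ahead of the robot, y to its left, z up, the work surface at z = 0. Lengths are in m, angles in rad, forces in N, time in s.
With the tool pointing down it reaches from about 0.35 to 0.9 m from the base axis. Payload 8.1 kg.
Tool frame: the origin (TCP) lies at the very end of the fingers, on their centre line; the grasp point (between the pads) lies 19 mm behind it (arm.grip_depth is the distance from the TCP to the grasp point, in m); x points along the fingers, z is the direction in which the jaws open and shut, and the axes are right-handed (so a half turn about x gives the same grasp; the last joint's range is limited). The gripper opens to 92 mm and grips with 3 to 60 N. Pads are 19 mm wide; open, the fingers measure 130 mm over their backs; the gripper's body (75 mm by 190 mm) begins 47 mm behind the grasp point.
Start: joints at [1.029, 0.434, 0.025, 1.573, -0.012, 1.134, -0.075], TCP at [0.266, -0.566, 0.227] pointing down, gripper open.
Joint ranges: [-2.62, 2.62], [-0.44, 2.09], [-1.27, 1.32], [0.08, 2.57], [-1.32, 4.46], [0.12, 2], [-2.74, 2.74]. Speed limits (rad/s): [2.22, 2.22, 3.01, 3.01, 3.14, 3.14, 3.14].

INTERFACE

Orientations are given as a rotation vector (axis times angle).
In Python, from cell import status, cams, arm gives the robot as it stands. The module is installed in compiled form; this text tells all that it offers.
- The arm moves only by the tool step_arm, never from a script. Its argument "rows" is a list of rows, each a list of 7 numbers: the gripper command: -1 is fully open, 1 is shut, values between are in proportion, then the shift along the tool's x, y, z as a fraction of full scale, then the turn, a rotation vector about the tool's x, y, z as a fraction of full scale. In form: [[grip, x, y, z, rx, ry, rz], ...]. A call has 1 to 12 rows; each row is the pose to reach, as a shift and turn from the pose commanded when the call began, along the tool's axes at that moment; what a row does not reach only later rows make up. Full scale, the value 1, is 80 cm for a shift and 60 degrees for a turn. A row lasts 1/12 s, in which the tool goes at most 41.7 mm and 7.16 degrees, less where a joint would pass 70% of its speed; a pose out of reach is approached as far as the arm can. A call with a number of a shift or a turn outside -1 to 1 is refused whole. A call with a gripper value outside its range is refused whole. The fingers move at their own pace and stop on an object; "newtons" is the grip in N (left out, the last holds). Time passes only in rows, so rows that repeat a pose let the fingers close. It gives the time, the measured TCP pose, the force and the opening at its end, in the units of the state.
- status.observe(): the state, without advancing time (a new reading comes with each control period).
- cams.get_image(name): name is "scene" or "top" or "wrist"; returns a dict with "pixels" (400x640x3 uint8, red, green, blue), "range_z" (400x640 float32, m along the optical axis (not along the pixel's ray), 0 where there is no reading), "camera_matrix" (3x3 intrinsics, pixels), "eye" and "attitude" of the camera in the world; the wrist camera has in their place "tool_from_camera" (4x4, takes a point from camera to tool coordinates, whose origin is the TCP and whose axes are the tool frame's). Camera axes: x right, y down, z forward; pixel columns grow to the right and rows downward; lengths in m; the calibration is good to about 2 mm. A picture is of the moment at which its call begins: read the wrist's pose just before it.
- arm.sign_off(): hands the job in, once; it reports no verdict.
The state is a dict: "clock": time; "joints": joint angles; "dq": joint speeds; "joint_efforts": joint torques, N m; "position": TCP position; "ee_rot": TCP orientation; "force": force on the tool from outside, world axes, zero at the start; "ft_torque": the same for the moment, N m; "width": opening from 0.0 (shut) to 1.0 (fully open).
Only numpy, scipy, OpenCV 4.12 (cv2) and the standard library are available. Lean on these libraries where they do the work, as an engineer would, in place of code of your own. Each camera call takes 0.05 s, during which the arm holds its last target.

## Working session

There is one attempt and no reset: what is moved stays moved. The work goes in short steps, Python scripts to look and compute and a tool call to move; the robot and the scene stay as the last step left them, time stands still between calls to the robot, and variables do not carry over. Pictures are saved under pics/ and viewed, and the job is handed in when it is done.

Besides the shell and the picture viewer there is one more tool, called after ">>>" by a JSON object that holds its "op" and its "data". step_arm: Moves the arm, as the interface text tells. Its arguments: {"type":"object","properties":{"rows":{"type":"array","items":{"type":"array","items":{"type":"number"}}},"newtons":{"type":"number"}},"required":["rows"]}

```bash
mkdir -p pics; python3 - <<'E'
from cell import status,cams,arm
import cv2,numpy as np
s=status.observe();print(s)
for n in("scene","top","wrist"):
    d=cams.get_image(n);cv2.imwrite(f"pics/{n}0.png",d["pixels"][...,::-1]);np.savez(f"{n}0.npz",**d)
    print(n,d["camera_matrix"].tolist(),d.get("eye"),d.get("attitude"),d.get("tool_from_camera"))
E
```

```text
{'clock': 0.0, 'joints': array([ 1.02938842,  0.43520003,  0.0249529 ,  1.57411469, -0.01161968,
        1.13398924, -0.07507695]), 'dq': array([-0.00031017,  0.00015151, -0.00198938,  0.00158644, -0.0001731 ,
        0.00013223, -0.00183505]), 'joint_efforts': array([-2.31643471e-04, -6.67853236e+01,  9.84905362e-01, -3.14461327e+01,
       -6.04771357e-02,  4.31068288e-02,  1.53213959e-04]), 'position': array([ 0.26528123, -0.5653334 ,  0.22595219]), 'ee_rot': array([ 0.88100728,  1.38680937, -0.87979223]), 'force': array([-0.0211748 ,  0.54319892,  0.32512104]), 'ft_torque': array([-0.00984822, -0.00304379, -0.03875154]), 'width': 0.9999122380450789}
scene [[366.0384734374564, 0.0, 316.8087445186551], [0.0, 366.0384734374564, 197.3374830108629], [0.0, 0.0, 1.0]] [1.33241564 0.1244943  0.89444612] [-1.66116271 -1.87701608  0.80900742] None
top [[382.8137357501795, 0.0, 325.981504570827], [0.0, 382.8137357501795, 203.21213160920993], [0.0, 0.0, 1.0]] [0.4177392  0.01752075 1.07386681] [-2.17619058  2.16121908 -0.11919473] None
wrist [[326.4619819103314, 0.0, 321.68936672931625], [0.0, 326.4619819103314, 203.27749776636418], [0.0, 0.0, 1.0]] None None [[-3.46672328e-04 -2.93159434e-01  9.56063505e-01 -1.57712473e-01]
 [-1.85960694e-04 -9.56063527e-01 -2.93159508e-01  7.88871996e-02]
 [ 9.99999923e-01 -2.79420522e-04  2.76924637e-04  8.70948604e-04]
 [ 0.00000000e+00  0.00000000e+00  0.00000000e+00  1.00000000e+00]]
```

View pics/scene0.png

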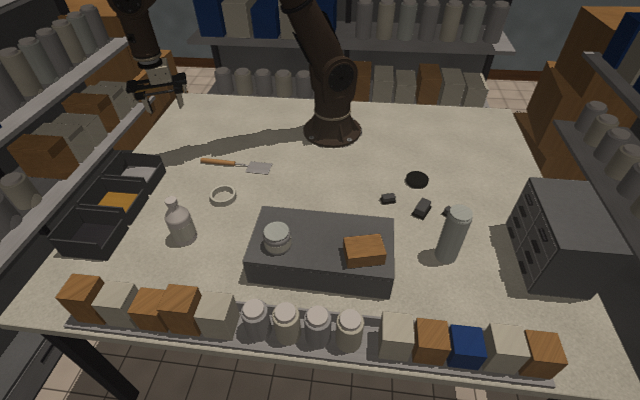

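View pics/top0.png

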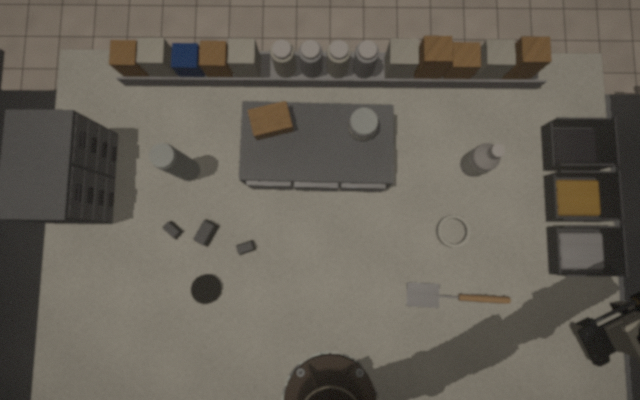

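```bash
cat > h.py <<'E'
import numpy as np,cv2
from scipy.spatial.transform import Rotation as R
def cloud(d):
    z=d["range_z"];K=d["camera_matrix"];v,u=np.mgrid[:z.shape[0],:z.shape[1]]
    c=np.stack([(u-K[0,2])/K[0,0]*z,(v-K[1,2])/K[1,1]*z,z],-1)
    if "eye" in d: P=c@R.from_rotvec(d["attitude"]).as_matrix().T+d["eye"]
    else: P=c
    P[z==0]=np.nan
    return P
def wcloud(d,s):
    T=np.array(d["tool_from_camera"]);P=cloud({k:d[k] for k in("range_z","camera_matrix")})
    return (P@T[:3,:3].T+T[:3,3])@R.from_rotvec(s["ee_rot"]).as_matrix().T+s["position"]
E
python3 - <<'E'
from h import *
d=np.load("top0.npz");P=cloud(d)
np.set_printoptions(precision=4,suppress=True)
print("table",P[300,250],P[250,350])
import numpy as np
def rect(m,name):
    n,l,st,c=cv2.connectedComponentsWithStats(m.astype(np.uint8))
    for i in range(1,n):
        if st[i,4]<40: continue
        Q=P[l==i]; 
        r=cv2.minAreaRect(Q[:,:2].astype(np.float32)*1000)
        print(name,c[i].round(),st[i,4],"rect",np.round(r[0],1),np.round(r[1],1),round(r[2],1),"z",np.percentile(Q[:,2],[5,50,95]).round(4))
sub=np.zeros(P.shape[:2],bool);sub[100:320,130:530]=1
Z=P[...,2]
rect(sub&(Z>0.008)&(Z<0.3),"all")
rect(sub&(Z>0.095)&(Z<0.108),"cabtop")
rect(sub&(Z>0.028)&(Z<0.045),"z28-45")
im=cv2.imread("pics/top0.png")[200:310,150:270]
cv2.imwrite("pics/crop0.png",cv2.resize(im,None,fx=6,fy=5.4,interpolation=cv2.INTER_CUBIC))
E
```

```text
table [ 0.263   0.221  -0.0024] [ 0.4014 -0.054  -0.0002]
all [316. 146.] 13330 rect [676.5  41.4] [398.7 223.4] 89.0 z [0.0822 0.102  0.15  ]
all [173. 162.] 1204 rect [621.9 401.8] [61.3 60.4] 15.1 z [0.0281 0.1714 0.1915]
all [481. 159.] 1034 rect [ 642.5 -392.7] [71.8 60.3] 26.6 z [0.0252 0.1126 0.1704]
all [453. 231.] 398 rect [ 455.6 -335.6] [87.8 88.7] 1.7 z [0.0113 0.0227 0.0268]
all [205. 233.] 384 rect [446.1 346.2] [40.5 65.6] 63.7 z [0.0096 0.0341 0.0381]
all [171. 230.] 181 rect [454.4 439. ] [47.1 27.3] 48.3 z [0.0097 0.0248 0.0284]
all [245. 247.] 171 rect [407.  235.8] [28.8 46.1] 20.9 z [0.0093 0.0247 0.0285]
all [205. 289.] 708 rect [294.  341.2] [78.3 79. ] 18.8 z [0.014  0.0174 0.0204]
all [481. 298.] 410 rect [ 273.4 -396.1] [179.7  19.9] 87.5 z [0.0109 0.0172 0.0211]
cabtop [318. 147.] 10022 rect [682.6  41.5] [398.2 211.2] 89.0 z [0.0989 0.1018 0.1047]
cabtop [478. 161.] 89 rect [ 637.  -382.3] [70.6 36.6] 29.6 z [0.0968 0.104  0.1076]
cabtop [183. 168.] 43 rect [611.2 385.1] [19.8 57.6] 59.1 z [0.0966 0.1017 0.1068]
z28-45 [467. 167.] 61 rect [ 635.9 -378.6] [70.3 28.1] 26.0 z [0.0289 0.036  0.0438]
z28-45 [192. 171.] 47 rect [613.4 387.4] [24.8 61.7] 59.9 z [0.0307 0.0381 0.0446]
z28-45 [203. 232.] 293 rect [446.4 347.5] [34.6 62.8] 62.5 z [0.0303 0.0348 0.0383]
```

View pics/crop0.png

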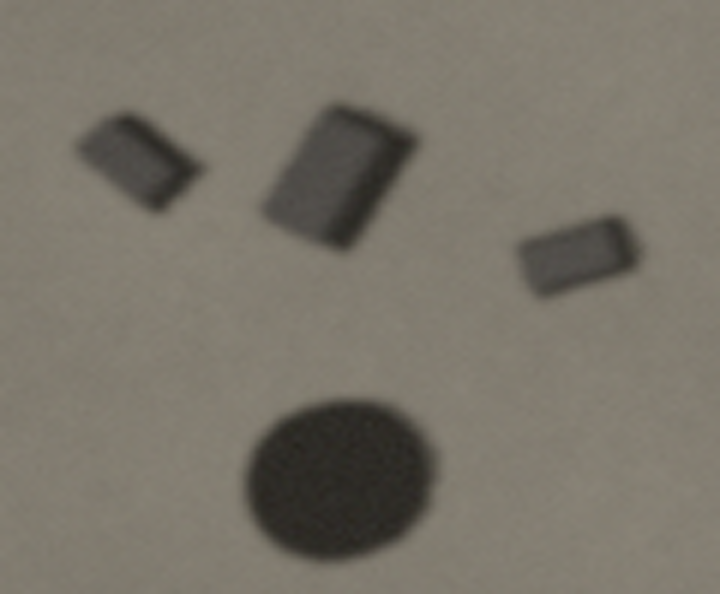

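```bash
cat >> h.py <<'E'
CAB=np.array([0.6826,0.0415]);YAW=np.deg2rad(-1.0)
def cab(x,y):
    c,s=np.cos(YAW),np.sin(YAW);return CAB+np.array([c*x-s*y,s*x+c*y])
def down(psi):
    # tool x down, tool z (jaws) at angle psi in the plane
    x=np.array([0,0,-1.]);z=np.array([np.cos(psi),np.sin(psi),0]);return np.stack([x,np.cross(z,x),z],1)
def rel(p,psi=None,s=None):
    from cell import status
    s=s or status.observe();R0=R.from_rotvec(s["ee_rot"]).as_matrix()
    sh=R0.T@(np.array(p)-s["position"])
    rv=np.zeros(3)
    if psi is not None:
        a=[R.from_matrix(R0.T@down(q)).as_rotvec() for q in(psi,psi+np.pi)]
        rv=min(a,key=np.linalg.norm)
    print("shift",(sh/0.8).round(4),"turn",(rv/np.deg2rad(60)).round(4),"mm",(sh*1000).round(1),"deg",np.rad2deg(rv).round(1))
E
python3 - <<'E'
from h import *
from cell import status
np.set_printoptions(precision=4,suppress=True)
s=status.observe();print(R.from_rotvec(s["ee_rot"]).as_matrix())
for y in(.125,0,-.125):print(cab(-.116,y))
d=np.load("top0.npz");P=cloud(d);Z=P[...,2]
for lo,hi,n in((.135,.155,"carton"),(.155,.17,"tin"),(.074,.090,"fronts")):
    m=np.zeros(Z.shape,bool);m[95:195,238:400]=1
    Q=P[m&(Z>lo)&(Z<hi)];print(n,len(Q),np.percentile(Q,[2,50,98],axis=0))
m=np.zeros(Z.shape,bool);m[178:195,238:400]=1
m&=(Z>.074)&(Z<.09)
for u in range(245,395,6):
    v=np.where(m[:,u])[0]
    if len(v):print(u,P[v[-1],u],P[v[0],u])
q=cab(-.170,-.125)
rel([q[0],q[1],.2],np.pi/2+YAW)
E
```

```text
[[-0.0006  0.9053  0.4248]
 [ 0.001   0.4248 -0.9053]
 [-1.     -0.0001 -0.0011]]
[0.5688 0.1685]
[0.5666 0.0435]
[ 0.5644 -0.0815]
carton 1273 [[ 0.6846 -0.0956  0.1382]
 [ 0.7237  0.151   0.1467]
 [ 0.7657  0.2055  0.1528]]
tin 580 [[ 0.6881 -0.1047  0.1574]
 [ 0.7181 -0.0751  0.1619]
 [ 0.7489 -0.0456  0.1654]]
fronts 711 [[ 0.5643 -0.1321  0.0754]
 [ 0.5719  0.0457  0.0836]
 [ 0.5804  0.2205  0.0876]]
251 [0.5697 0.2104 0.0831] [0.5802 0.2106 0.0835]
257 [0.5695 0.1944 0.0849] [0.5804 0.195  0.0829]
263 [0.5697 0.1789 0.0842] [0.58   0.1788 0.086 ]
269 [0.5699 0.1632 0.084 ] [0.5801 0.1632 0.0859]
275 [0.5687 0.1487 0.0748] [0.5777 0.1476 0.0854]
281 [0.5679 0.1322 0.0811] [0.5783 0.1322 0.0825]
287 [0.5679 0.1164 0.0818] [0.5783 0.1165 0.0829]
293 [0.5674 0.1004 0.0856] [0.5783 0.1007 0.0837]
299 [0.5661 0.0853 0.0773] [0.5786 0.0851 0.0827]
305 [0.5661 0.0695 0.0787] [0.5785 0.0693 0.0839]
311 [0.5659 0.0536 0.0802] [0.5786 0.0537 0.0837]
317 [0.5656 0.0379 0.0836] [0.576  0.0379 0.0843]
323 [0.5655 0.0222 0.085 ] [0.5765 0.0223 0.0821]
329 [0.5655 0.0065 0.0853] [0.5765 0.0065 0.0825]
335 [ 0.5643 -0.0094  0.0763] [ 0.5768 -0.0092  0.0818]
341 [ 0.5662 -0.0249  0.0827] [ 0.5765 -0.0248  0.0844]
347 [ 0.5661 -0.0405  0.084 ] [ 0.5772 -0.0407  0.0806]
353 [ 0.5648 -0.0569  0.0754] [ 0.5768 -0.0562  0.0837]
359 [ 0.5645 -0.0724  0.0783] [ 0.5739 -0.0717  0.0861]
365 [ 0.5648 -0.0883  0.0774] [ 0.5745 -0.0877  0.0832]
371 [ 0.5641 -0.1034  0.0827] [ 0.5745 -0.1034  0.0836]
377 [ 0.5636 -0.1185  0.0869] [ 0.5746 -0.1191  0.0837]
383 [ 0.5641 -0.1346  0.0844] [ 0.5747 -0.1347  0.084 ]
389 [ 0.5747 -0.1503  0.0847] [ 0.5747 -0.1503  0.0847]
shift [ 0.0331  0.5349 -0.4186] turn [ 0.4357 -0.0011  0.0003] mm [  26.5  427.9 -334.9] deg [26.1 -0.1  0. ]
```

>>> {"op": "step_arm", "data": {"rows": [[1,0.033,0.535,-0.4186,0.4357,-0.001,0],[1,0.033,0.535,-0.4186,0.4357,-0.001,0],[1,0.033,0.535,-0.4186,0.4357,-0.001,0],[1,0.033,0.535,-0.4186,0.4357,-0.001,0],[1,0.033,0.535,-0.4186,0.4357,-0.001,0],[1,0.033,0.535,-0.4186,0.4357,-0.001,0],[1,0.033,0.535,-0.4186,0.4357,-0.001,0],[1,0.033,0.535,-0.4186,0.4357,-0.001,0],[1,0.033,0.535,-0.4186,0.4357,-0.001,0],[1,0.033,0.535,-0.4186,0.4357,-0.001,0],[1,0.033,0.535,-0.4186,0.4357,-0.001,0],[1,0.033,0.535,-0.4186,0.4357,-0.001,0]]}}

```text
clock: 1.15
position: [0.4907, -0.1194, 0.2025]
ee_rot: [1.222, 1.2, -1.223]
force: [0.9, -0.7, -0.6]
width: 0.181
```

```bash
python3 - <<'E'
from h import *
q=cab(-.150,-.125)
rel([q[0],q[1],.055],np.pi/2+YAW)
E
```

```text
shift [ 0.1843  0.0488 -0.0492] turn [-0.0003  0.0011 -0.0003] mm [147.5  39.1 -39.4] deg [-0.   0.1 -0. ]
```

>>> {"op": "step_arm", "data": {"rows": [[1,0,0,0,0,0,0],[1,0,0,0,0,0,0]]}}

```text
clock: 1.32
position: [0.4911, -0.1184, 0.2022]
ee_rot: [1.218, 1.204, -1.218]
force: [-0.6, -1.2, 0.1]
width: 0.033
```

```bash
python3 - <<'E'
from h import *
q=cab(-.150,-.125)
rel([q[0],q[1],.055],np.pi/2+YAW)
E
```

```text
shift [ 0.184   0.0487 -0.0476] turn [0.0054 0.0002 0.0001] mm [147.2  39.  -38. ] deg [0.3 0.  0. ]
```

>>> {"op": "step_arm", "data": {"rows": [[1,0.046,0.0487,-0.0476,0.005,0,0],[1,0.1,0.0487,-0.0476,0.005,0,0],[1,0.15,0.0487,-0.0476,0.005,0,0],[1,0.184,0.0487,-0.0476,0.005,0,0],[1,0.184,0.0487,-0.0476,0.005,0,0],[1,0.184,0.07,-0.0476,0.005,0,0],[1,0.184,0.07,-0.0476,0.005,0,0]]}}

```text
clock: 1.9
position: [0.5491, -0.0858, 0.0564]
ee_rot: [1.227, 1.195, -1.226]
force: [1.1, 0.1, 1.2]
width: 0.011
```

```bash
python3 - <<'E'
from h import *
from cell import cams,status
s=status.observe();print(s["position"],s["force"])
d=cams.get_image("wrist");cv2.imwrite("pics/w1.png",d["pixels"][...,::-1])
E
```

```text
[ 0.54908516 -0.08580889  0.05640466] [1.0964168  0.08674096 1.20151215]
```

View pics/w1.png

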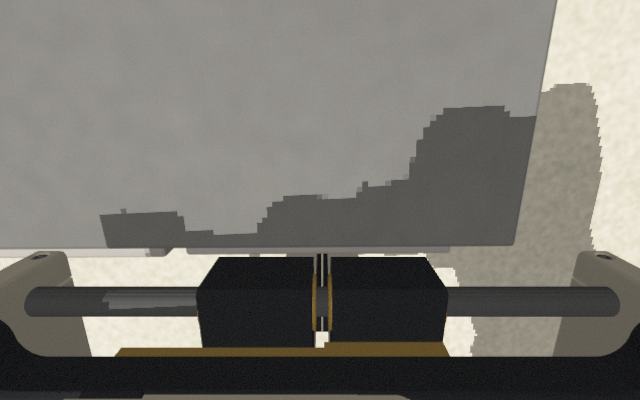

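The wrist view shows the fingers (about 320,300) just in front of the right front's edge (320,250), with the cabinet top clear of the gripper.

>>> {"op": "step_arm", "data": {"rows": [[1,0,0.004,0,0,0,0],[1,0,0.008,0,0,0,0],[1,0,0.008,0,0,0,0]]}}

```text
clock: 2.2
position: [0.5539, -0.0851, 0.0565]
ee_rot: [1.226, 1.196, -1.226]
force: [-1.0, -0.3, -0.6]
width: 0.001
```

>>> {"op": "step_arm", "data": {"rows": [[1,0,0.002,0,0,0,0],[1,0,0.0025,0,0,0,0],[1,0,0.0025,0,0,0,0]]}}

```text
clock: 2.45
position: [0.5541, -0.0847, 0.0553]
ee_rot: [1.224, 1.199, -1.228]
force: [-5.6, -0.3, 3.6]
width: 0.005
```

Contact; press about 2 mm more and see whether it gives.

>>> {"op": "step_arm", "data": {"rows": [[1,0,0.0025,0,0,0,0],[1,0,0.0025,0,0,0,0],[1,0,0.0025,0,0,0,0]]}}

```text
clock: 2.7
position: [0.5541, -0.0847, 0.0547]
ee_rot: [1.222, 1.202, -1.231]
force: [-10.6, -1.1, 7.4]
width: 0.006
```

>>> {"op": "step_arm", "data": {"rows": [[1,0,0.0025,0,0,0,0],[1,0,0.0025,0,0,0,0],[1,0,0.0025,0,0,0,0]]}}

```text
clock: 2.95
position: [0.5541, -0.0847, 0.0544]
ee_rot: [1.221, 1.204, -1.233]
force: [-18.1, 0.2, 11.3]
width: 0.003
```

18 N and no give: the right front is blind. Middle next.

>>> {"op": "step_arm", "data": {"rows": [[1,0,-0.02,0,0,0,0],[1,0,-0.02,-0.03,0,0,0],[1,0,-0.02,-0.08,0,0,0],[1,0,-0.02,-0.13,0,0,0],[1,0,-0.02,-0.156,0,0,0],[1,0,-0.02,-0.156,0,0,0],[1,0,-0.02,-0.156,0,0,0]]}}

```text
clock: 3.53
position: [0.5466, 0.0424, 0.0553]
ee_rot: [1.224, 1.199, -1.223]
force: [-0.2, -0.2, 0.4]
width: 0.008
```

```bash
python3 - <<'E'
from h import *
q=cab(-.130,0)
rel([q[0],q[1],.055],np.pi/2+YAW)
E
```

```text
shift [ 0.0004  0.0075 -0.0018] turn [-0.0017  0.0003 -0.0013] mm [ 0.4  6.  -1.5] deg [-0.1  0.  -0.1]
```

>>> {"op": "step_arm", "data": {"rows": [[1,0,0.006,0,0,0,0],[1,0,0.012,0,0,0,0],[1,0,0.012,0,0,0,0]]}}

```text
clock: 3.78
position: [0.5563, 0.0387, 0.0551]
ee_rot: [1.226, 1.196, -1.229]
force: [-3.1, -0.2, 2.4]
width: 0.01
```

>>> {"op": "step_arm", "data": {"rows": [[1,0,0.0025,0,0,0,0],[1,0,0.003,0,0,0,0],[1,0,0.003,0,0,0,0]]}}

```text
clock: 4.03
position: [0.5573, 0.0387, 0.0548]
ee_rot: [1.225, 1.197, -1.23]
force: [-4.7, -1.7, 1.4]
width: 0.004
```

>>> {"op": "step_arm", "data": {"rows": [[1,0,0.0025,0,0,0,0],[1,0,0.003,0,0,0,0],[1,0,0.003,0,0,0,0]]}}

```text
clock: 4.28
position: [0.5595, 0.0387, 0.0548]
ee_rot: [1.224, 1.198, -1.23]
force: [-4.5, -2.2, 2.1]
width: 0.003
```

The middle front gives at about 5 N, so it's the drawer. Press past the 4 mm latch point.

>>> {"op": "step_arm", "data": {"rows": [[1,0,0.0025,0,0,0,0],[1,0,0.004,0,0,0,0],[1,0,0.005,0,0,0,0],[1,0,0.005,0,0,0,0]]}}

```text
clock: 4.62
position: [0.5633, 0.0387, 0.0547]
ee_rot: [1.224, 1.198, -1.23]
force: [-5.3, -2.2, 2.4]
width: 0.003
```

>>> {"op": "step_arm", "data": {"rows": [[1,0,-0.012,0,0,0,0],[1,0,-0.03,0,0,0,0],[1,0,-0.05,0,0,0,0],[1,0,-0.07,0,0,0,0],[1,0,-0.1,0,0,0,0],[1,0,-0.1,0,0,0,0],[1,-0.05,-0.11,0,0,0,0],[1,-0.1,-0.11,0,0,0,0],[1,-0.1,-0.11,0,0,0,0]]}}

```text
clock: 5.37
position: [0.4803, 0.0428, 0.1412]
ee_rot: [1.232, 1.191, -1.218]
force: [1.1, 0.5, 0.0]
width: 0.003
```

```bash
python3 - <<'E'
from h import *
from cell import cams,status
s=status.observe();print(s["position"],s["force"])
d=cams.get_image("wrist");cv2.imwrite("pics/w2.png",d["pixels"][...,::-1])
P=wcloud(d,s)
np.set_printoptions(precision=4,suppress=True)
for u in (200,260,320,380,440):
  prev=None
  for v in range(0,400,12): 
    p=P[v,u]
    if u==260 : print(u,v,p)
E
```

```text
[0.4803059  0.04278958 0.14120641] [1.08053895 0.45697559 0.00871115]
260 0 [0.6132 0.0715 0.1025]
260 12 [0.6082 0.0723 0.1001]
260 24 [0.6019 0.0724 0.1021]
260 36 [0.5961 0.073  0.1017]
260 48 [0.5903 0.0736 0.1004]
260 60 [0.5838 0.0737 0.1026]
260 72 [0.5788 0.0764 0.0903]
260 84 [0.5769 0.0896 0.0182]
260 96 [0.5677 0.0904 0.018 ]
260 108 [0.5583 0.0914 0.0165]
260 120 [0.5502 0.083  0.0657]
260 132 [0.5433 0.0803 0.0837]
260 144 [0.5269 0.0968 0.0001]
260 156 [0.5162 0.0973 0.0014]
260 168 [0.505  0.0984 0.0005]
260 180 [ 0.4934  0.0995 -0.0007]
260 192 [0.482  0.1002 0.0002]
260 204 [ 0.47    0.1013 -0.0005]
260 216 [ 0.4576  0.1024 -0.0013]
260 228 [0.4459 0.1029 0.0006]
260 240 [0.4331 0.1039 0.0003]
260 252 [ 0.4198  0.1051 -0.0004]
260 264 [0.516  0.0582 0.2165]
260 276 [0.5164 0.0568 0.2241]
260 288 [0.5159 0.056  0.2291]
260 300 [0.5136 0.0559 0.2307]
260 312 [0.5111 0.0558 0.232 ]
260 324 [0.5067 0.0564 0.2305]
260 336 [0.5031 0.0567 0.2304]
260 348 [0.5013 0.0565 0.2325]
260 360 [0.5046 0.0548 0.2403]
260 372 [0.5053 0.054  0.2444]
260 384 [0.5053 0.0534 0.2475]
260 396 [0.506  0.0527 0.251 ]
```

View pics/w2.png

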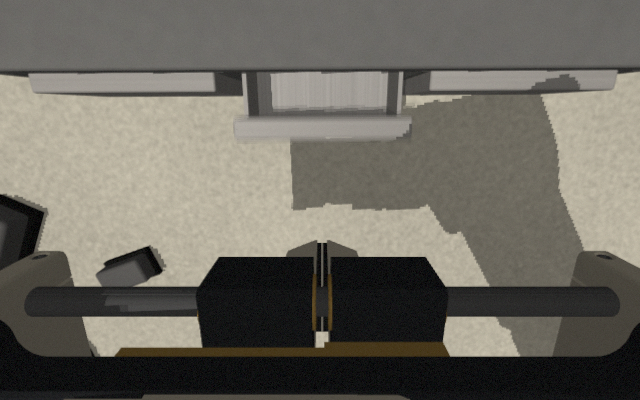

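>>> {"op": "step_arm", "data": {"rows": [[1,0,0,0,0,0,0],[1,0,0,0,0,0,0],[1,0,0,0,0,0,0]]}}

```text
clock: 5.67
position: [0.476, 0.0419, 0.1342]
ee_rot: [1.225, 1.198, -1.228]
force: [0.6, 0.1, 0.0]
width: -0.002
```

```bash
cat > panel.py <<'E'
from h import *
from cell import cams,status
np.set_printoptions(precision=4,suppress=True)
s=status.observe();print(s["position"],s["force"])
d=cams.get_image("wrist");cv2.imwrite("pics/wtmp.png",d["pixels"][...,::-1])
for n,P in(("wrist",wcloud(d,s)),("top",cloud(cams.get_image("top")))):
    c,sn=np.cos(YAW),np.sin(YAW)
    D=P[...,:2]-CAB;X=c*D[...,0]+sn*D[...,1];Y=-sn*D[...,0]+c*D[...,1];Z=P[...,2]
    m=(abs(Y)<.055)&(Z>.075)&(Z<.092)&(X<-.106)&(X>-.27)
    print(n,m.sum(),np.percentile(X[m],[3,50,97]),np.percentile(Y[m],[1,99]),"joint(front)",-.116-np.percentile(X[m],3))
E
python3 panel.py
```

```text
[0.476  0.0419 0.1342] [0.6086 0.1207 0.007 ]
wrist 3902 [-0.1673 -0.1602 -0.154 ] [-0.0541  0.0524] joint(front) 0.051262824364678064Traceback (most recent call last):
  File "panel.py", line 10, in <module>
    print(n,m.sum(),np.percentile(X[m],[3,50,97]),np.percentile(Y[m],[1,99]),"joint(front)",-.116-np.percentile(X[m],3))
                    ~~~~~~~~~~~~~^^^^^^^^^^^^^^^^
    return _quantile_unchecked(
        a, q, axis, out, overwrite_input, method, keepdims, weights)
    return _ureduce(a,
                    func=_quantile_ureduce_func,
    ...<5 lines>...
                    overwrite_input=overwrite_input,
                    method=method)
    r = func(a, **kwargs)
    result = _quantile(arr,
                       quantiles=q,
    ...<2 lines>...
                       out=out,
                       weights=wgt)
    slices_having_nans = np.isnan(arr[-1, ...])
                                  ~~~^^^^^^^^^
IndexError: index -1 is out of bounds for axis 0 with size 0
```

```bash
python3 - <<'E'
from h import *
q=cab(-.130,0)
rel([q[0],q[1],.135],np.pi/2+YAW)
rel([q[0],q[1],.055],np.pi/2+YAW)
E
```

```text
shift [-0.0012  0.0957 -0.0045] turn [-0.0052  0.0013  0.0014] mm [-0.9 76.5 -3.6] deg [-0.3  0.1  0.1]
shift [ 0.0988  0.0958 -0.0046] turn [-0.0052  0.0013  0.0014] mm [79.1 76.6 -3.7] deg [-0.3  0.1  0.1]
```

>>> {"op": "step_arm", "data": {"rows": [[1,-0.001,0.05,-0.0045,-0.005,0.001,0.001],[1,-0.001,0.0957,-0.0045,-0.005,0.001,0.001],[1,-0.001,0.0957,-0.0045,-0.005,0.001,0.001],[1,-0.001,0.0957,-0.0045,-0.005,0.001,0.001],[1,0.03,0.0957,-0.0045,-0.005,0.001,0.001],[1,0.06,0.0957,-0.0045,-0.005,0.001,0.001],[1,0.0985,0.0957,-0.0045,-0.005,0.001,0.001],[1,0.0985,0.0957,-0.0045,-0.005,0.001,0.001]]}}

```text
clock: 6.43
position: [0.5485, 0.0433, 0.0514]
ee_rot: [1.217, 1.206, -1.228]
force: [-1.5, -0.9, -0.3]
width: 0.005
```

>>> {"op": "step_arm", "data": {"rows": [[1,0,-0.01,0,0,0,0],[1,0,-0.02,0,0,0,0],[1,0,-0.03,0,0,0,0],[1,0,-0.045,0,0,0,0],[1,0,-0.06,0,0,0,0],[1,0,-0.075,0,0,0,0],[1,0,-0.09,0,0,0,0],[1,0,-0.1,0,0,0,0],[1,0,-0.11,0,0,0,0],[1,0,-0.11,0,0,0,0]]}}

```text
clock: 7.27
position: [0.4637, 0.0454, 0.057]
ee_rot: [1.222, 1.2, -1.221]
force: [-0.6, -0.4, -0.5]
width: 0.004
```

>>> {"op": "step_arm", "data": {"rows": [[1,0,0.005,0,0,0,0],[1,-0.04,0.005,0,0,0,0],[1,-0.09,0.005,0,0,0,0],[1,-0.13,0,0,0,0,0],[1,-0.15,-0.03,0,0,0,0],[-0.3,-0.15,-0.08,0,0,0,0],[-0.3,-0.15,-0.08,0,0,0,0],[-0.3,-0.15,-0.08,0,0,0,0]]}}

```text
clock: 7.93
position: [0.3997, 0.0463, 0.1764]
ee_rot: [1.222, 1.2, -1.221]
force: [0.6, 0.4, 0.3]
width: 0.172
```

```bash
python3 panel.py; python3 - <<'E'
from h import *
BL=[.4464,.347]
rel([*BL,.16],np.deg2rad(62.5))
E
```

```text
[0.3997 0.0463 0.1764] [0.6479 0.3697 0.2938]
wrist 2688 [-0.2446 -0.2377 -0.2315] [-0.0539  0.0526] joint(front) 0.1286069757119363
shift [ 0.0207  0.0488 -0.3764] turn [ 0.4415 -0.0007 -0.002 ] mm [  16.6   39.  -301.1] deg [26.5 -0.  -0.1]Traceback (most recent call last):
  File "panel.py", line 10, in <module>
    print(n,m.sum(),np.percentile(X[m],[3,50,97]),np.percentile(Y[m],[1,99]),"joint(front)",-.116-np.percentile(X[m],3))
                    ~~~~~~~~~~~~~^^^^^^^^^^^^^^^^
    return _quantile_unchecked(
        a, q, axis, out, overwrite_input, method, keepdims, weights)
    return _ureduce(a,
                    func=_quantile_ureduce_func,
    ...<5 lines>...
                    overwrite_input=overwrite_input,
                    method=method)
    r = func(a, **kwargs)
    result = _quantile(arr,
                       quantiles=q,
    ...<2 lines>...
                       out=out,
                       weights=wgt)
    slices_having_nans = np.isnan(arr[-1, ...])
                                  ~~~^^^^^^^^^
IndexError: index -1 is out of bounds for axis 0 with size 0
```

View pics/wtmp.png

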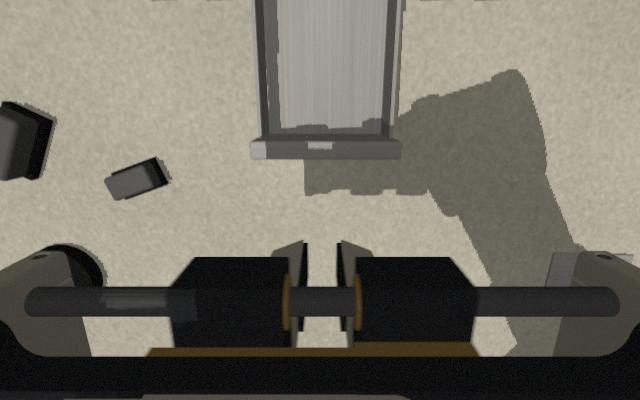

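```bash
python3 - <<'E'
from h import *
rel([.355,.395,.18],np.deg2rad(62.5))
E
```

```text
shift [-0.0045 -0.0664 -0.4344] turn [ 0.4415 -0.0007 -0.002 ] mm [  -3.6  -53.2 -347.5] deg [26.5 -0.  -0.1]
```

>>> {"op": "step_arm", "data": {"rows": [[-0.4,-0.0045,-0.0664,-0.4344,0.4415,0,-0.002],[-0.4,-0.0045,-0.0664,-0.4344,0.4415,0,-0.002],[-0.4,-0.0045,-0.0664,-0.4344,0.4415,0,-0.002],[-0.4,-0.0045,-0.0664,-0.4344,0.4415,0,-0.002],[-0.4,-0.0045,-0.0664,-0.4344,0.4415,0,-0.002],[-0.4,-0.0045,-0.0664,-0.4344,0.4415,0,-0.002],[-0.4,-0.0045,-0.0664,-0.4344,0.4415,0,-0.002],[-0.4,-0.0045,-0.0664,-0.4344,0.4415,0,-0.002],[-0.4,-0.0045,-0.0664,-0.4344,0.4415,0,-0.002],[-0.4,-0.0045,-0.0664,-0.4344,0.4415,0,-0.002],[-0.4,-0.0045,-0.0664,-0.4344,0.4415,0,-0.002],[-0.4,-0.0045,-0.0664,-0.4344,0.4415,0,-0.002]]}}

```text
clock: 9.03
position: [0.3556, 0.3948, 0.1798]
ee_rot: [1.555, 0.94, -1.553]
force: [1.3, 0.1, -0.5]
width: 0.699
```

```bash
python3 - <<'E'
from h import *
from cell import cams,status
np.set_printoptions(precision=4,suppress=True)
s=status.observe();print(s["position"],s["dq"].max())
d=cams.get_image("wrist");cv2.imwrite("pics/w4.png",d["pixels"][...,::-1])
P=wcloud(d,s);Z=P[...,2]
D=np.hypot(P[...,0]-.446,P[...,1]-.347)
for lo,hi in((.03,.042),(.006,.042)):
    m=(D<.06)&(Z>lo)&(Z<hi);Q=P[m];r=cv2.minAreaRect(Q[:,:2].astype(np.float32)*1000)
    print(m.sum(),r,np.percentile(Q[:,2],[5,50,95]))
E
```

```text
[0.3556 0.3948 0.1798] 1.1196697029605567
2920 ((447.36932373046875, 344.2822570800781), (34.07234191894531, 61.03345489501953), 62.36604690551758) [0.0334 0.0355 0.0369]
3429 ((447.00604248046875, 344.3614807128906), (42.021995544433594, 65.12255096435547), 61.90503692626953) [0.0094 0.0354 0.0369]
```

View pics/w4.png

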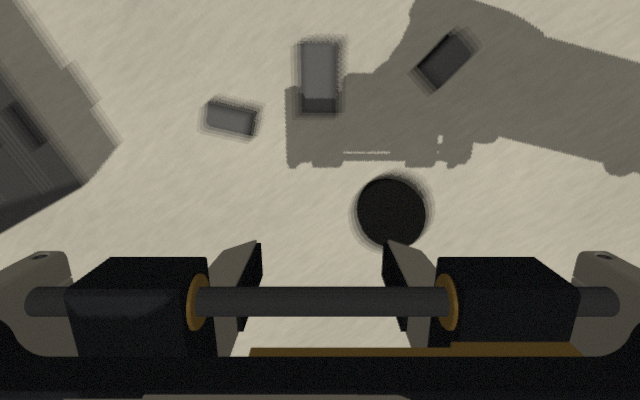

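>>> {"op": "step_arm", "data": {"rows": [[-0.3,0,0,0,0,0,0],[-0.3,0,0,0,0,0,0],[-0.3,0,0,0,0,0,0]]}}

```text
clock: 9.33
position: [0.355, 0.3935, 0.1792]
ee_rot: [1.553, 0.941, -1.554]
force: [0.0, 0.4, 0.3]
width: 0.652
```

```bash
python3 - <<'E'
from h import *
from cell import cams,status
np.set_printoptions(precision=4,suppress=True)
s=status.observe();print(s["position"],s["dq"].max(),s["width"])
d=cams.get_image("wrist");cv2.imwrite("pics/w5.png",cv2.resize(d["pixels"][0:200,180:500,::-1],None,fx=2,fy=2))
P=wcloud(d,s);Z=P[...,2]
D=np.hypot(P[...,0]-.446,P[...,1]-.347)
for lo,hi in((.03,.042),(.006,.042)):
    m=(D<.06)&(Z>lo)&(Z<hi);Q=P[m];r=cv2.minAreaRect(Q[:,:2].astype(np.float32)*1000)
    print(m.sum(),r,np.percentile(Q[:,2],[5,50,95]))
    if lo==.03:a=r
b=np.array(a[0])/1000; psi=np.deg2rad(a[2])
rel([*b,.08],psi);rel([*b,.013],psi)
E
```

```text
[0.355  0.3935 0.1792] 0.03516364427785462 0.6516971741909282
2920 ((447.1908264160156, 344.37176513671875), (34.0921630859375, 60.78145980834961), 62.43729019165039) [0.0334 0.0356 0.0369]
3445 ((447.3305358886719, 344.33746337890625), (42.062660217285156, 65.71976470947266), 62.359619140625) [0.0093 0.0354 0.0368]
shift [0.1243 0.13   0.0005] turn [-0.0007  0.0006  0.0002] mm [ 99.4 104.    0.4] deg [-0.  0.  0.]
shift [0.208  0.13   0.0004] turn [-0.0007  0.0006  0.0002] mm [166.4 104.    0.3] deg [-0.  0.  0.]
```

View pics/w5.png

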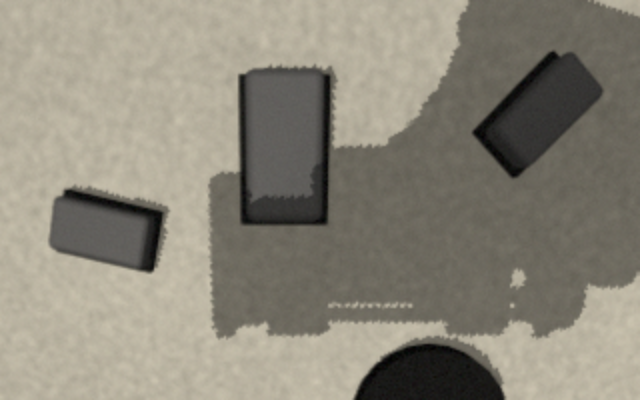

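Candidates in the crop: the large block at (285,145), sole 42x66 and 36 high, and two small ones at (105,230) and (540,115), about 46x28 and 27 high. The large one matches the description and lies sole down.

>>> {"op": "step_arm", "data": {"rows": [[-0.3,0.03,0.045,0,0,0,0],[-0.3,0.06,0.09,0,0,0,0],[-0.3,0.09,0.13,0,0,0,0],[-0.3,0.12,0.13,0,0,0,0],[-0.3,0.12,0.13,0,0,0,0],[-0.3,0.15,0.13,0,0,0,0],[-0.3,0.18,0.13,0,0,0,0],[-0.3,0.2,0.13,0,0,0,0],[-0.3,0.206,0.13,0,0,0,0],[-0.3,0.206,0.13,0,0,0,0],[-0.3,0.206,0.13,0,0,0,0]]}}

```text
clock: 10.3
position: [0.4471, 0.3461, 0.016]
ee_rot: [1.555, 0.944, -1.554]
force: [-0.8, 0.1, 0.6]
width: 0.652
```

>>> {"op": "step_arm", "data": {"rows": [[1,0,0,0,0,0,0],[1,0,0,0,0,0,0],[1,0,0,0,0,0,0],[1,0,0,0,0,0,0],[1,0,0,0,0,0,0],[1,0,0,0,0,0,0]], "newtons": 20}}

```text
clock: 10.8
position: [0.4464, 0.3464, 0.0152]
ee_rot: [1.554, 0.944, -1.553]
force: [-1.4, 0.5, 6.4]
width: 0.367
```

>>> {"op": "step_arm", "data": {"rows": [[1,-0.02,0,0,0,0,0],[1,-0.06,0,0,0,0,0],[1,-0.11,0,0,0,0,0],[1,-0.16,0,0,0,0,0],[1,-0.2,0,0,0,0,0],[1,-0.2,0,0,0,0,0]]}}

```text
clock: 11.3
position: [0.4495, 0.3476, 0.1809]
ee_rot: [1.562, 0.945, -1.546]
force: [0.9, 0.4, -1.6]
width: 0.371
```

```bash
python3 - <<'E'
from h import *
q=cab(-.170,0)
rel([*q,.17],np.pi/2+YAW)
E
```

```text
shift [0.0115 0.2451 0.2997] turn [-0.4421 -0.008  -0.0039] mm [  9.2 196.  239.8] deg [-26.5  -0.5  -0.2]
```

>>> {"op": "step_arm", "data": {"rows": [[1,0.0115,0.03,0.037,-0.05,0,0],[1,0.0115,0.06,0.074,-0.1,0,0],[1,0.0115,0.09,0.11,-0.17,0,0],[1,0.0115,0.123,0.15,-0.23,-0.004,-0.002],[1,0.0115,0.153,0.187,-0.3,-0.008,-0.004],[1,0.0115,0.184,0.225,-0.36,-0.008,-0.004],[1,0.0115,0.215,0.262,-0.42,-0.008,-0.004],[1,0.0115,0.235,0.287,-0.442,-0.008,-0.004],[1,0.0115,0.245,0.3,-0.442,-0.008,-0.004],[1,0.0115,0.245,0.3,-0.442,-0.008,-0.004],[1,0.0115,0.245,0.3,-0.442,-0.008,-0.004],[1,0.0115,0.245,0.3,-0.442,-0.008,-0.004]]}}

```text
clock: 12.3
position: [0.5091, 0.0438, 0.1649]
ee_rot: [1.213, 1.203, -1.23]
force: [0.1, -0.5, -1.7]
width: 0.372
```

```bash
python3 panel.py 2>/dev/null; python3 - <<'E'
from h import *
q=cab(-.169,0)
rel([*q,.10],np.pi/2+YAW)
rel([*q,.035],np.pi/2+YAW)
E
```

```text
[0.5091 0.0438 0.1649] [ 0.1284 -0.482  -1.682 ]
shift [ 0.0813  0.0061 -0.0009] turn [0.0025 0.0061 0.007 ] mm [65.   4.9 -0.8] deg [0.1 0.4 0.4]
shift [ 0.1625  0.0067 -0.0015] turn [0.0025 0.0061 0.007 ] mm [130.    5.3  -1.2] deg [0.1 0.4 0.4]
```

View pics/wtmp.png

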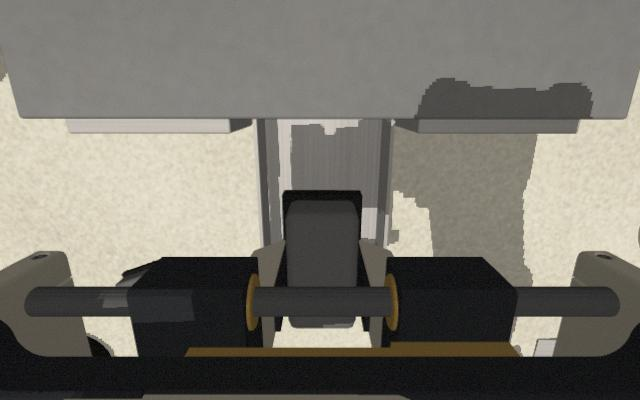

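The block is held level between the fingers at (325,255), over the drawer between the walls at (265,180) and (385,180).

>>> {"op": "step_arm", "data": {"rows": [[1,0.03,0.0065,-0.001,0.002,0.006,0.007],[1,0.06,0.0065,-0.001,0.002,0.006,0.007],[1,0.09,0.0065,-0.001,0.002,0.006,0.007],[1,0.12,0.0065,-0.001,0.002,0.006,0.007],[1,0.14,0.0065,-0.0015,0.002,0.006,0.007],[1,0.152,0.0065,-0.0015,0.002,0.006,0.007],[1,0.152,0.0065,-0.0015,0.002,0.006,0.007],[1,0.152,0.0065,-0.0015,0.002,0.006,0.007]]}}

```text
clock: 13.07
position: [0.514, 0.0435, 0.0438]
ee_rot: [1.222, 1.2, -1.223]
force: [-0.4, 0.1, -0.3]
width: 0.366
```

```bash
python3 - <<'E'
from h import *
q=cab(-.169,0)
rel([*q,.034],np.pi/2+YAW)
E
```

```text
shift [ 0.0123 -0.0004 -0.0012] turn [-0.0007  0.0005 -0.0002] mm [ 9.8 -0.4 -1. ] deg [-0.  0. -0.]
```

>>> {"op": "step_arm", "data": {"rows": [[1,0.004,0,-0.001,0,0,0],[1,0.008,0,-0.001,0,0,0],[1,0.0115,0,-0.001,0,0,0],[1,0.0115,0,-0.001,0,0,0],[1,0.0115,0,-0.001,0,0,0]]}}

```text
clock: 13.48
position: [0.514, 0.0438, 0.0347]
ee_rot: [1.223, 1.199, -1.223]
force: [-0.3, -0.3, -1.2]
width: 0.373
```

>>> {"op": "step_arm", "data": {"rows": [[1,0.001,0,0,0,0,0],[0.2,0.001,0,0,0,0,0],[0.0,0.001,0,0,0,0,0],[-0.08,0.001,0,0,0,0,0],[-0.08,0.001,0,0,0,0,0],[-0.08,0.001,0,0,0,0,0]]}}

```text
clock: 13.98
position: [0.514, 0.0437, 0.0338]
ee_rot: [1.223, 1.199, -1.223]
force: [0.2, -0.8, -0.3]
width: 0.539
```

>>> {"op": "step_arm", "data": {"rows": [[-0.08,-0.01,0,0,0,0,0],[-0.08,-0.03,0,0,0,0,0],[-0.08,-0.07,0,0,0,0,0],[-0.08,-0.11,0,0,0,0,0],[-0.08,-0.15,-0.03,0,0,0,0],[0.5,-0.16,-0.08,0,0,0,0],[1,-0.16,-0.13,0,0,0,0],[1,-0.16,-0.16,0,0,0,0],[1,-0.16,-0.16,0,0,0,0],[1,-0.16,-0.16,0,0,0,0],[1,-0.16,-0.16,0,0,0,0]]}}

```text
clock: 14.9
position: [0.387, 0.0465, 0.1624]
ee_rot: [1.225, 1.199, -1.221]
force: [0.5, -0.1, -0.0]
width: 0.152
```

```bash
python3 panel.py 2>/dev/null; python3 - <<'E'
from h import *
from cell import cams,status
np.set_printoptions(precision=4,suppress=True)
s=status.observe();d=cams.get_image("wrist");P=wcloud(d,s)
q=cab(-.169,0);m=(np.hypot(P[...,0]-q[0],P[...,1]-q[1])<.047)&(P[...,2]>.048)&(P[...,2]<.06)
Q=P[m];print(m.sum(),cv2.minAreaRect(Q[:,:2].astype(np.float32)*1000),np.percentile(Q[:,2],[5,50,95]),q)
A=np.c_[Q[:,:2]-Q[:,:2].mean(0),np.ones(len(Q))];print("slope",np.linalg.lstsq(A,Q[:,2],rcond=None)[0])
E
```

```text
[0.387  0.0465 0.1624] [ 0.5122 -0.1035 -0.0342]
wrist 3045 [-0.2449 -0.238  -0.2316] [-0.0539  0.0525] joint(front) 0.12886446526964979
top 68 [-0.2407 -0.235  -0.2321] [-0.0526  0.0532] joint(front) 0.12467155309065221
3588 ((511.136962890625, 42.72764205932617), (34.00203323364258, 53.98173141479492), 88.2845687866211) [0.0514 0.0535 0.0549] [0.5136 0.0444]
slope [0.0075 0.0004 0.0534]
```

View pics/wtmp.png

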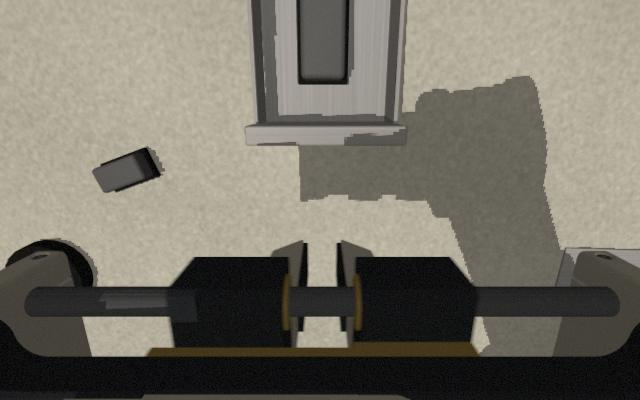

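The block lies flat in the drawer at (323,40), its top at z = 0.0535 (floor 18 + 36 mm). Now shut the drawer.

```bash
python3 - <<'E'
from h import *
q=cab(-.274,0)
rel([*q,.052],np.pi/2+YAW)
E
```

```text
shift [ 0.1373  0.0268 -0.0009] turn [-0.0022  0.0009 -0.0013] mm [109.8  21.4  -0.7] deg [-0.1  0.1 -0.1]
```

>>> {"op": "step_arm", "data": {"rows": [[1,0.04,0,0,0,0,0],[1,0.08,0,0,0,0,0],[1,0.12,0.01,0,0,0,0],[1,0.137,0.02,-0.001,0,0,0],[1,0.137,0.027,-0.001,0,0,0],[1,0.137,0.027,-0.001,0,0,0]]}}

```text
clock: 15.55
position: [0.409, 0.0459, 0.0517]
ee_rot: [1.223, 1.198, -1.225]
force: [-0.0, -0.4, 1.1]
width: 0.006
```

```bash
python3 - <<'E'
from h import *
q=cab(-.140,0)
rel([*q,.052],np.pi/2+YAW)
E
```

```text
shift [-0.0004  0.167  -0.001 ] turn [-0.0028  0.0019 -0.    ] mm [ -0.3 133.6  -0.8] deg [-0.2  0.1 -0. ]
```

>>> {"op": "step_arm", "data": {"rows": [[1,0,0.012,0,0,0,0],[1,0,0.022,0,0,0,0],[1,0,0.032,0,0,0,0],[1,0,0.045,0,0,0,0],[1,0,0.06,0,0,0,0],[1,0,0.076,0,0,0,0],[1,0,0.092,0,0,0,0],[1,0,0.108,0,0,0,0],[1,0,0.124,-0.001,0,0,0],[1,0,0.14,-0.001,0,0,0],[1,0,0.154,-0.001,0,0,0],[1,0,0.165,-0.001,0,0,0]]}}

```text
clock: 16.55
position: [0.54, 0.0449, 0.0524]
ee_rot: [1.223, 1.2, -1.224]
force: [-6.0, -0.7, 4.3]
width: 0.005
```

>>> {"op": "step_arm", "data": {"rows": [[1,0,0.008,0,0,0,0],[1,0,0.016,0,0,0,0],[1,0,0.021,0,0,0,0],[1,0,0.021,0,0,0,0]]}}

```text
clock: 16.88
position: [0.557, 0.0446, 0.0523]
ee_rot: [1.223, 1.199, -1.223]
force: [-2.7, -0.6, 1.5]
width: 0.004
```

Near flush (0.556); push to the hard stop (~0.563–0.564).

>>> {"op": "step_arm", "data": {"rows": [[1,0,0.003,0,0,0,0],[1,0,0.006,0,0,0,0],[1,0,0.0085,0,0,0,0],[1,0,0.0085,0,0,0,0]]}}

```text
clock: 17.22
position: [0.5629, 0.0445, 0.0523]
ee_rot: [1.223, 1.2, -1.223]
force: [-4.1, 0.0, 2.5]
width: 0.003
```

>>> {"op": "step_arm", "data": {"rows": [[1,0,0.002,0,0,0,0],[1,0,0.003,0,0,0,0],[1,0,0.003,0,0,0,0]]}}

```text
clock: 17.47
position: [0.5635, 0.0445, 0.052]
ee_rot: [1.222, 1.202, -1.225]
force: [-10.9, -0.0, 6.5]
width: 0.006
```

Hard stop (10.9 N). Draw back.

>>> {"op": "step_arm", "data": {"rows": [[1,0,-0.005,0,0,0,0],[1,0,-0.012,0,0,0,0],[1,0,-0.025,0,0,0,0],[1,0,-0.05,0,0,0,0],[1,0,-0.09,0,0,0,0],[1,-0.03,-0.12,0,0,0,0],[1,-0.08,-0.13,0,0,0,0],[1,-0.13,-0.13,0,0,0,0],[1,-0.13,-0.13,0,0,0,0],[1,-0.13,-0.13,0,0,0,0]]}}

```text
clock: 18.3
position: [0.4639, 0.0472, 0.1587]
ee_rot: [1.228, 1.197, -1.216]
force: [-0.2, 0.3, -0.0]
width: 0.003
```

```bash
python3 panel.py 2>/dev/null; python3 - <<'E'
from h import *
from cell import cams
d=cams.get_image("top");cv2.imwrite("pics/top9.png",d["pixels"][...,::-1])
P=cloud(d);Z=P[...,2]
sub=np.zeros(Z.shape,bool);sub[95:320,130:530]=1
n,l,st,c=cv2.connectedComponentsWithStats((sub&(Z>.008)&(Z<.3)).astype(np.uint8))
for i in range(1,n):
    if st[i,4]>40: print(c[i].round(),st[i,4],np.round(cv2.minAreaRect(P[l==i][:,:2].astype(np.float32)*1000)[0]))
E
```

```text
[0.4639 0.0472 0.1587] [-0.2413  0.2727 -0.0168]
wrist 2609 [-0.1148 -0.1108 -0.1062] [-0.054   0.0524] joint(front) -0.0012281457240044258
top 4 [-0.1153 -0.1127 -0.109 ] [-0.0213 -0.0212] joint(front) -0.0006557864652985412
[317. 144.] 12664 [677.  41.]
[173. 162.] 1207 [622. 403.]
[481. 159.] 1033 [ 643. -392.]
[347. 225.] 488 [460. -29.]
[453. 231.] 402 [ 456. -335.]
[171. 230.] 178 [454. 440.]
[245. 247.] 165 [407. 236.]
[205. 289.] 705 [294. 341.]
[481. 298.] 407 [ 274. -395.]
```

View pics/wtmp.png

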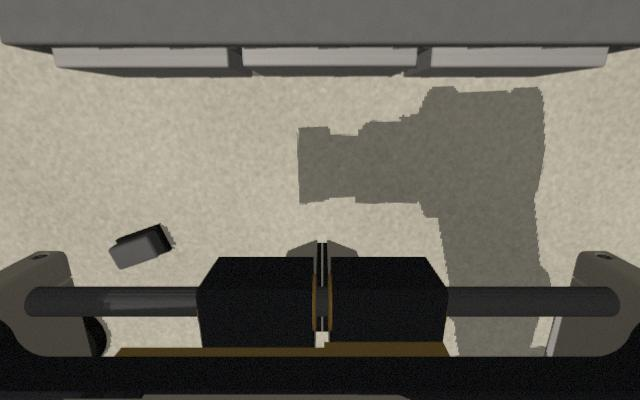

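View pics/top9.png

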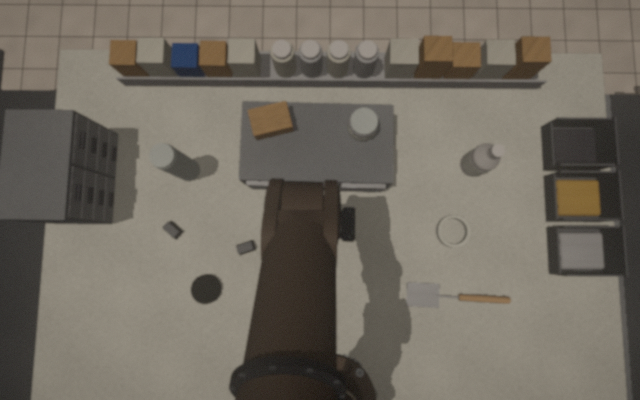

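The middle front at (330,60) is level with its neighbours. The bystanders measured in the top view are where they were, and the robot touches nothing. Let the arm settle, check the drawer once more, then hand in.

>>> {"op": "step_arm", "data": {"rows": [[1,0,0,0,0,0,0],[1,0,0,0,0,0,0],[1,0,0,0,0,0,0],[1,0,0,0,0,0,0]]}}

```text
clock: 18.78
position: [0.4613, 0.0462, 0.1556]
ee_rot: [1.223, 1.199, -1.224]
force: [-0.5, -0.2, 0.2]
width: 0.002
```

```bash
python3 panel.py 2>/dev/null; python3 -c "
from cell import arm
print(arm.sign_off())"
```

```text
[0.4613 0.0462 0.1556] [-0.4717 -0.1837  0.2293]
wrist 2709 [-0.1147 -0.1108 -0.1063] [-0.0541  0.0525] joint(front) -0.00127198631189962
top 4 [-0.1136 -0.1101 -0.1067] [-0.0213 -0.0211] joint(front) -0.002405152213814543
the job is handed in; nothing more can be done
None
```

The drawer was behind the middle front. It is latched shut again with the sanding block inside, and I handed the job in at about 19 s.

- **Finding the drawer:** the right front was blind, with no give at 18 N. The middle front gave at about 5 N and sprang out about 51 mm; the left one was never pressed. I hooked the panel from inside and pulled the drawer out to about 128 mm.
- **Placing the block:** I gripped the 66 x 42 x 36 mm block across its grip and set it sole down in the drawer. After letting go, its top was level at 53.5 mm, which matches the 18 mm floor plus the block's 36 mm.
- **Closing:** I pushed to the hard stop (10.9 N) and drew back. The last checks put the front within 1 to 2.5 mm of flush, about the camera's accuracy, and level with its neighbours.
- **Bystanders:** tape, spray, thinner, knife and pad were within about 2 mm of where they started. Carton and tin I only compared by eye in the top view.

One reading disagreed: with the drawer open, the top camera put it at 125 mm and the wrist camera at 129 mm. I could not see the block once the drawer was shut, so its final pose is inferred from where I placed it.

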